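# Press a grease coupler home on a tilted nipple

### The job

Pick the grease coupler, the one tall round-bodied tool, out of the bin of fittings and press its mouth squarely onto the tilted grease nipple of the lubrication block until the nipple snaps in, firmly but without ramming it against its stop. Finish while still gripping the coupler and holding the nipple down against its spring: do not let go or back off. Leave the other fittings in the bin and the bottle, loupe and battery pack where they stand.

Things in the scene. Friction and masses are not known exactly. Their poses are not given: they have to be found in the camera images.
- greaser_mid (a point): Grease coupler, loose, 0.12 kg, bright metal, round, 78 mm tall, standing upright in the bin, mouth down; by far the tallest thing there. This point is its centre, on its axis 39 mm above its mouth; +z runs along its axis from mouth to tail.
- greaser: The same coupler; origin at the centre of its mouth end, +z from mouth to tail. From the mouth up: collar 26 mm in diameter (0 to 18 mm), knurled round body 22 mm in diameter, to be gripped (21 to 66 mm), tail 16 mm in diameter (68 to 78 mm). The mouth has a bore 17 mm in diameter, 14 mm deep, with a flat seat at its end.
- greaser_seat (a point): Centre of the flat seat inside the coupler's bore, 14 mm above its mouth; this seat pushes on the nipple's tip.
- nipple_tip (a point): Centre of the flat tip (6 mm across) of the steel grease nipple on the lubrication block; +z is the nipple's axis, pointing out of the block, tilted 30 degrees from vertical towards the block's -x side. Head 11 mm in diameter; it stands 28 mm out of a round boss 27 mm in diameter. The point sinks with the nipple.
- nipple (a joint): How far the nipple is pushed in along its axis, in m: 0 at rest. Resistance starts at 4 N, rises to about 12 N near 2 mm, then it snaps: resistance falls to 1 or 2 N near 6 mm and climbs again to 9 N at 8 mm (fully in), 17 N at 8.5 mm and steeply to the hard stop at 9 mm. It springs back out when let go.
- lube_block: Lubrication block, fixed to the bench: dark foot plate 90 x 64 x 10 mm, aluminium body 50 x 50 mm up to 42 mm high, tilted boss and nipple (the tip is 78 mm above the bench at rest). Origin under the centre of its foot plate; z up, the nipple leans towards its -x side.
- fittings_bin: Open black parts bin, fixed, 76 x 116 x 30 mm (rim 30 mm above the bench, floor 2 mm thick), long side along its y. Origin under its centre.
- plug_a_mid (a point): Hex-headed plug in the bin, loose, 23 mm across, 25 mm tall; its centre.
- plug_b_mid (a point): A second, equal hex-headed plug in the bin; its centre.
- adaptor_mid (a point): Stepped round adaptor in the bin, loose, 24 mm in diameter, 32 mm tall; its centre.
- bush_mid (a point): Short dark bush (tube) in the bin, loose, 24 mm in diameter, 14 mm tall; its centre.
- oil_bottle_mid (a point): Small oil bottle with a pointed cap standing on the bench, 36 mm in diameter, 93 mm tall; its centre. Bystander.
- loupe_mid (a point): Black loupe standing on the bench, 37 mm in diameter, 41 mm tall; its centre. Bystander.
- battery_pack_mid (a point): White battery pack lying flat on the bench, 118 x 62 x 18 mm; its centre. Bystander.
Not all that is in view belongs to the job. What is shaped like the greaser but green is not meant. What is shaped like the lube_block but turquoise is not meant.

How it is judged:
On the way, in this order (a step that is already met when the one before it is completed fails the run):
1. the coupler is lifted out of the bin in the gripper (height (world z) of greaser_mid above 0.09 m and contact force between the fingers and greaser above 3 N and value of joint nipple below 0.002 m), for 0.2 s.
2. the coupler sits squarely on the nipple and the nipple has snapped in (value of joint nipple above 0.0065 m and angle between the z axis of greaser_mid and the z axis of nipple_tip, either way round below 0.15 rad and distance between greaser_seat and nipple_tip below 0.005 m and contact force between greaser and lube_block above 1 N), for 0.2 s.
At the end, for the whole second after the job is handed in: The nipple is pushed in by more than 6.5 mm (past its snap) by the coupler, whose seat lies within 5 mm of the nipple's tip, whose axis is within 0.15 rad of the nipple's and which bears on it with more than 1 N; the fingers still grip the coupler (more than 3 N) and it is at rest (under 20 mm/s) (all of step 2 and contact force between the fingers and greaser above 3 N and linear speed of greaser below 0.02 m/s); the arm keeps its last pose, push and grip.
It fails at once if the coupler is rammed onto the block with more than 60 N (contact force between greaser and lube_block above 60 N).
It fails at once if another fitting is taken out of the bin (height (world z) of any of plug_a_mid, plug_b_mid, adaptor_mid, bush_mid above 0.06 m or horizontal distance between any of plug_a_mid, plug_b_mid, adaptor_mid, bush_mid and fittings_bin above 0.08 m).
It fails at once if the bottle, loupe or battery pack is moved by more than 30 mm (distance of any of oil_bottle_mid, loupe_mid, battery_pack_mid from where it was at the start of the episode above 0.03 m).
It also fails if it takes over 38 s, if anything falls off the work surface, if the arm or the gripper's body presses on something with over 40 N, if the wrist force passes 120 N, or if a joint passes its speed limit or range.

### The arm

A 6-joint arm with a two-finger parallel gripper is mounted at the origin on a cart in front of the work surface, level with it; the furniture and walls round the work are solid. World frame = base frame: x ahead of the robot, y to its left, z up, the work surface at z = 0. Lengths are in m, angles in rad, forces in N, time in s.
With the tool pointing down it reaches from about 0.275 to 0.775 m from the base axis. Payload 14.6 kg.
Tool frame: the origin (TCP) lies at the very end of the fingers, on their centre line; the grasp point (between the pads) lies 19 mm behind it; x points along the fingers, y is the direction in which the jaws open and shut, and the axes are right-handed (so a half turn about x gives the same grasp; the last joint's range is limited). The gripper opens to 85 mm and grips with 20 to 120 N. Pads are 22 mm wide; open, the fingers measure 114 mm over their backs; the gripper's body (76 mm by 85 mm) begins 54 mm behind the grasp point. The pads swing forward as they close: fully open they stand 13 mm farther back than shut.
Start: joints at [-1.394, 0.263, -0.048, 1.259, 0, 1.415], TCP at [0.171, -0.496, 0.231] pointing down, gripper open.
Joint ranges: [-2.65, 2.65], [-0.89, 1.7], [-1.18, 1.37], [-2.13, 2.11], [-1.35, 1.29], [-3.14, 3.14]. Speed limits (rad/s): [1.89, 1.89, 2.57, 2.79, 3.14, 3.14].

### API

Orientations are given as a rotation vector (axis times angle).
In Python, from plant import ctrl gives the robot as it stands.
- The arm moves only by the tool carry_out, never from a script. Its arguments are lists of equal length, an entry for each row: "xyz": the shift along the tool's x, y, z in cm, a list of three; "twist": the turn about the tool's x in rad; "claw": the closure in counts, from 0 (fully open) to 255 (shut). In form: {"xyz": [[x, y, z], ...], "twist": [twist, ...], "claw": [claw, ...]}. A call has 1 to 20 rows; each row is the pose to reach, as a shift and turn from the pose measured when the call began, along the tool's axes at that moment; what a row does not reach only later rows make up. A row lasts 1/10 s, in which the tool goes at most 50 mm and 8.59 degrees, less where a joint would pass 70% of its speed; a pose out of reach is approached as far as the arm can. A call with a gripper value outside its range is refused whole. The fingers move at their own pace and stop on an object; the grip force is fixed at half the most. Time passes only in rows, so rows that repeat a pose let the fingers close. It gives the time, the measured TCP pose, the force and the opening at its end, in the units of the state.
- ctrl.read_state(): the state, without advancing time (a new reading comes with each control period).
- ctrl.capture(name): name is "scene" or "top"; returns a dict with "color" (400x640x3 uint8, blue, green, red), "mtx" (3x3 intrinsics, pixels), "distortion" ([k1, k2, p1, p2, k3] as OpenCV has them; the pictures are not rectified), "extrinsics" (4x4, takes a point from camera to world coordinates). Camera axes: x right, y down, z forward; pixel columns grow to the right and rows downward; lengths in m; the calibration is good to about 2 mm. A picture is of the moment at which its call begins. There is no depth.
- ctrl.hand_in(): hands the job in, once; it reports no verdict.
Trained networks look in the newest picture that a camera, given by its name, has taken for a name from the list of things; names that differ only in an ending like _2 or _b are one class to them, and where a whole thing is asked for, a point or a joint stands for the part that bears it (a point fixed in the world has none). Each returns a list of dicts, best first, with "conf" (0 to 1); they miss things now and then, are a little off and sometimes report something else, mostly with a low value. They report only what shows in the picture. A call takes as long as a camera call. They do not tell look-alikes from the thing itself.
- ctrl.masks_of(camera, target): "pixels" (400x640 bool, what is visible of it) and "extent" ([left, top, right, bottom] in pixels, round what is visible of it).
The state is a dict: "time_s": time; "joint_pos": joint angles; "joint_velocities": joint speeds; "joint_efforts": joint torques, N m; "position": TCP position; "tcp_rot": TCP orientation; "force": force on the tool from outside, world axes, zero at the start; "wrist_torque": the same for the moment, N m; "gripper_width": finger opening in m.
Only numpy, scipy, OpenCV 4.12 (cv2) and the standard library are available. Lean on these libraries where they do the work, as an engineer would, in place of code of your own. Each camera call takes 0.05 s, during which the arm holds its last target.

## Working session

There is one attempt and no reset: what is moved stays moved. The work goes in short steps, Python scripts to look and compute and a tool call to move; the robot and the scene stay as the last step left them, time stands still between calls to the robot, and variables do not carry over. Pictures are saved under pics/ and viewed, and the job is handed in when it is done.

Besides the shell and the picture viewer there is one more tool, called after "Emit:" as a command line: name --pt "numbers of a row" for each row, then --argument value for the rest. carry_out: Moves the arm, as the interface text tells. Its arguments: {"type":"object","properties":{"xyz":{"type":"array"},"twist":{"type":"array"},"claw":{"type":"array"}},"required":["xyz","twist","claw"]}

```bash
mkdir -p pics; ls; cat > h.py <<'E'
import numpy as np, cv2
from plant import ctrl
from scipy.spatial.transform import Rotation as R
E
python3 - <<'E'
from h import *
s=ctrl.read_state(); print({k:np.round(v,3) for k,v in s.items()})
for n in("scene","top"):
    c=ctrl.capture(n); cv2.imwrite(f"pics/{n}0.png",c["color"]); print(n,c["mtx"],c["distortion"],np.round(c["extrinsics"],4))
    for t in("greaser","lube_block","nipple","fittings_bin"):
        for d in ctrl.masks_of(n,t): print(t,round(d["conf"],2),d["extent"],d["pixels"].sum())
E
```

```text
pics
{'time_s': np.float64(0.0), 'joint_pos': array([-1.394,  0.264, -0.049,  1.259, -0.   ,  1.415]), 'joint_velocities': array([-0.001, -0.001,  0.   ,  0.001, -0.   ,  0.001]), 'joint_efforts': array([ 1.0000e-03, -6.3760e+01,  3.8457e+01,  1.3000e-02, -0.0000e+00,
        0.0000e+00]), 'position': array([ 0.171, -0.496,  0.231]), 'tcp_rot': array([ 2.042,  0.343, -2.042]), 'force': array([-0.011, -0.113, -0.063]), 'wrist_torque': array([ 0.031, -0.012,  0.027]), 'gripper_width': np.float64(0.085)}
scene [[460.27868667   0.         324.11653842]
 [  0.         460.27868667 196.90772745]
 [  0.           0.           1.        ]] [0.00847786 0.         0.         0.         0.        ] [[ 0.9162 -0.1651  0.3652  0.1574]
 [-0.4003 -0.4189  0.815  -0.8833]
 [ 0.0184 -0.8929 -0.4499  0.5413]
 [ 0.      0.      0.      1.    ]]
greaser 0.82 [367.5, 231.5, 384.8, 267.8] 353
greaser 0.77 [325.9, 238.0, 340.2, 275.2] 442
lube_block 0.94 [298.2, 204.0, 342.0, 246.5] 1026
nipple 0.38 [309.8, 204.2, 317.2, 215.0] 49
fittings_bin 0.75 [353.6, 235.3, 410.8, 280.4] 1078
top [[396.91979292   0.         319.36086093]
 [  0.         396.91979292 193.87397768]
 [  0.           0.           1.        ]] [-0.04719209  0.          0.          0.          0.        ] [[ 0.0081 -0.9929  0.1185  0.44  ]
 [-0.9999 -0.0069  0.0105 -0.0737]
 [-0.0096 -0.1186 -0.9929  0.9379]
 [ 0.      0.      0.      1.    ]]
greaser 0.61 [381.7, 183.3, 396.8, 195.0] 123
lube_block 0.81 [307.5, 192.5, 353.9, 238.7] 1058
lube_block 0.71 [246.3, 183.9, 287.4, 226.9] 1045
nipple 0.71 [382.2, 183.1, 395.9, 195.4] 146
fittings_bin 0.72 [360.2, 165.4, 413.1, 198.7] 384
```

```bash
python3 - <<'E'
from h import *
for n,(a,b,c,d) in (("scene",(190,310,260,460)),("top",(130,260,220,440))):
    i=cv2.imread(f"pics/{n}0.png")[a:b,c:d]; cv2.imwrite(f"pics/{n}0z.png",cv2.resize(i,None,fx=3.6,fy=3.6,interpolation=2))
E
```

```text
(no output)
```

View pics/scene0.png

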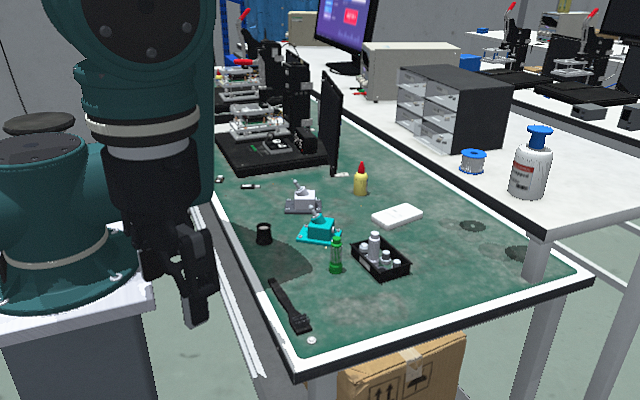

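View pics/top0.png

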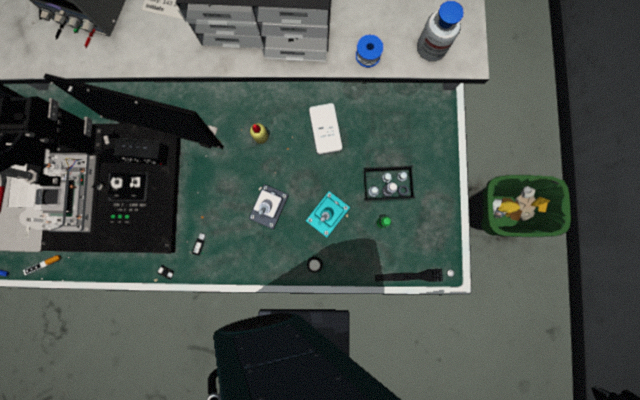

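```bash
ls pics
```

```text
scene0.png
scene0z.png
top0.png
top0z.png
```

The true block is the grey one (scene ~(303,198), top ~(268,205)). The green coupler at top (385,221) and the turquoise block are decoys. The bin is at top (388,183).

View pics/top0z.png

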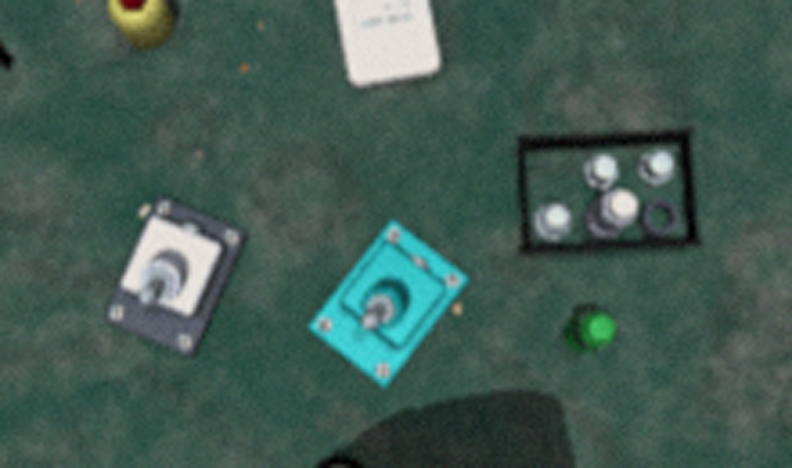

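```bash
python3 - <<'E'
from h import *
i=cv2.imread("pics/scene0.png")[170:290,270:420]; cv2.imwrite("pics/s0b.png",cv2.resize(i,None,fx=5,fy=5,interpolation=2))
E
```

```text
(no output)
```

View pics/s0b.png

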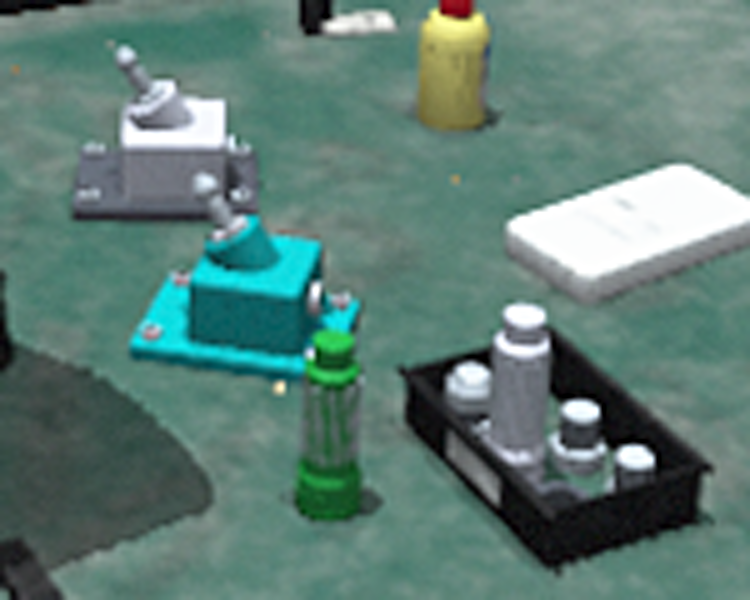

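```bash
cat >> h.py <<'E'
def ray(c,uv):
    p=cv2.undistortPoints(np.array([[uv]],float),c["mtx"],np.array(c["distortion"]))[0,0]
    T=np.array(c["extrinsics"]); d=T[:3,:3]@np.r_[p,1]; return T[:3,3],d/np.linalg.norm(d)
def onz(c,uv,z):
    o,d=ray(c,uv); return o+d*(z-o[2])/d[2]
def tri(a,b):
    (o1,d1),(o2,d2)=a,b
    A=np.c_[d1,-d2]; t=np.linalg.lstsq(A,o2-o1,rcond=None)[0]
    p,q=o1+t[0]*d1,o2+t[1]*d2; return (p+q)/2,np.linalg.norm(p-q)
def proj(c,P):
    T=np.linalg.inv(c["extrinsics"]); rv=cv2.Rodrigues(T[:3,:3])[0]
    return cv2.projectPoints(np.atleast_2d(np.array(P,float)),rv,T[:3,3],c["mtx"],np.array(c["distortion"]))[0][:,0]
E
python3 - <<'E'
from h import *
s=ctrl.read_state(); print(R.from_rotvec(s["tcp_rot"]).as_matrix().round(4))
S=ctrl.capture("scene");T=ctrl.capture("top")
import pickle; pickle.dump({"scene":{k:v for k,v in S.items()},"top":dict(T)},open("cam.pkl","wb"))
def z(a,b): return (a/3.6+220-.36,b/3.6+130-.36)
def y(a,b): return (a/5+270-.4,b/5+170-.4)
print("tail",onz(T,z(622,204),.08),onz(S,y(524,316),.08),tri(ray(T,z(622,204)),ray(S,y(524,316))))
print("tip",onz(T,z(148,298),.078),onz(S,y(124,50),.078),tri(ray(T,z(148,298)),ray(S,y(124,50))))
print("bin rim",[onz(T,z(*p),.03)[:2].round(4) for p in((520,138),(690,133),(697,243),(525,250))])
print("foot",[onz(T,z(*p),.01)[:2].round(4) for p in((160,200),(245,237),(192,353),(108,318))])
print("foot S",[onz(S,y(*p),.01)[:2].round(4) for p in((75,212),(258,210))])
print("green",onz(T,z(598,327),.08), "battery near end",onz(T,z(350,85),.018),onz(T,z(440,70),.018))
E
```

```text
[[-0.000e+00  3.258e-01 -9.455e-01]
 [ 1.000e-04 -9.455e-01 -3.258e-01]
 [-1.000e+00 -1.000e-04 -0.000e+00]]
tail [ 0.5601162  -0.22391719  0.08      ] [ 0.56073582 -0.22471871  0.08      ] (array([ 0.56056847, -0.22417207,  0.07965655]), np.float64(0.0008797093830188076))
tip [0.50110562 0.06251295 0.078     ] [0.50395176 0.06748542 0.078     ] (array([0.50138113, 0.06190152, 0.08079701]), np.float64(0.0010062873042156351))
bin rim [array([ 0.6096, -0.1675]), array([ 0.6137, -0.2773]), array([ 0.5423, -0.2804]), array([ 0.537 , -0.1703])]
foot [array([0.5705, 0.067 ]), array([0.5464, 0.0106]), array([0.4704, 0.0438]), array([0.4927, 0.0991])]
foot S [array([0.4681, 0.0404]), array([0.5506, 0.0098])]
green [ 0.48553564 -0.20851289  0.08      ] battery near end [ 0.64646375 -0.05733006  0.018     ] [ 0.65689499 -0.11640789  0.018     ]
```

Coupler axis is at (0.5604, -0.2243), and both views agree on it. The tip is at about (0.501, 0.062), with the lean direction at about (-0.92, 0.39). The tool can't be tilted, so the plan has four stages:

1. Grip the coupler.
2. Lift it out of the bin.
3. Pivot it 30° in the jaws against the bin's far outer wall.
4. Press along the nipple axis.

First I move above the coupler.

Emit:
carry_out --pt "8.1 -13.0 -45.65" --pt "8.1 -13.0 -45.65" --pt "8.1 -13.0 -45.65" --pt "8.1 -13.0 -45.65" --pt "8.1 -13.0 -45.65" --pt "8.1 -13.0 -45.65" --pt "8.1 -13.0 -45.65" --pt "8.1 -13.0 -45.65" --pt "8.1 -13.0 -45.65" --pt "8.1 -13.0 -45.65" --pt "8.1 -13.0 -45.65" --pt "8.1 -13.0 -45.65" --pt "8.1 -13.0 -45.65" --pt "8.1 -13.0 -45.65" --pt "8.1 -13.0 -45.65" --twist '[0.332,0.332,0.332,0.332,0.332,0.332,0.332,0.332,0.332,0.332,0.332,0.332,0.332,0.332,0.332]' --claw '[0,0,0,0,0,0,0,0,0,0,0,0,0,0,0]'

```text
time_s: 2.1
position: [0.5597, -0.2255, 0.1507]
tcp_rot: [-2.221, 0.002, 2.22]
force: [-0.1, 0.2, -1.3]
gripper_width: 0.0853
```

Emit:
carry_out --pt "4 -0.1 -0.07" --pt "8 -0.1 -0.07" --pt "10 -0.1 -0.07" --pt "11.25 -0.1 -0.07" --pt "11.25 -0.1 -0.07" --pt "11.25 -0.1 -0.07" --pt "11.25 -0.1 -0.07" --twist '[0,0,0,0,0,0,0]' --claw '[0,0,0,0,0,0,0]'

```text
time_s: 2.8
position: [0.5612, -0.2251, 0.0395]
tcp_rot: [-2.224, 0.003, 2.219]
force: [0.5, 0.6, 0.4]
gripper_width: 0.0855
```

```bash
python3 - <<'E'
from h import *
for n,(a,b,c,d) in (("scene",(150,310,280,480)),("top",(100,260,220,440))):
    i=ctrl.capture(n)["color"]; i=i[a:b,c:d]; cv2.imwrite(f"pics/{n}1.png",cv2.resize(i,None,fx=3.6,fy=3.6,interpolation=2))
print(ctrl.read_state()["force"])
E
```

```text
[0.04733828 0.09399623 0.37897616]
```

View pics/scene1.png

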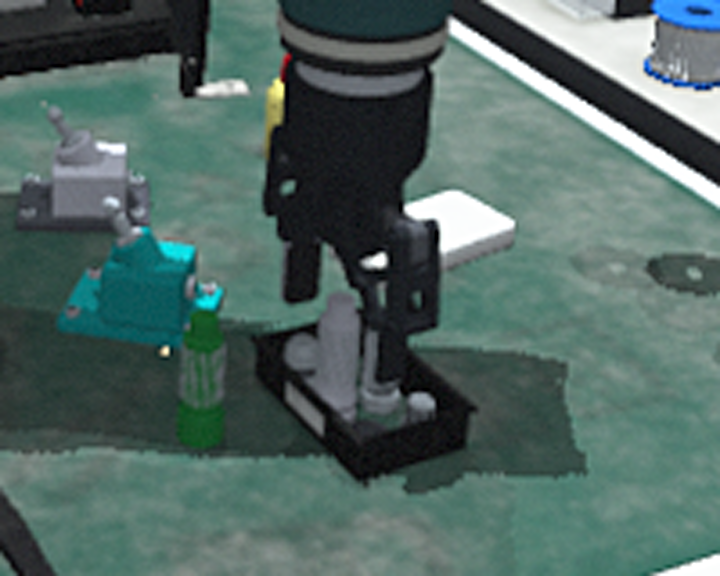

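View pics/top1.png

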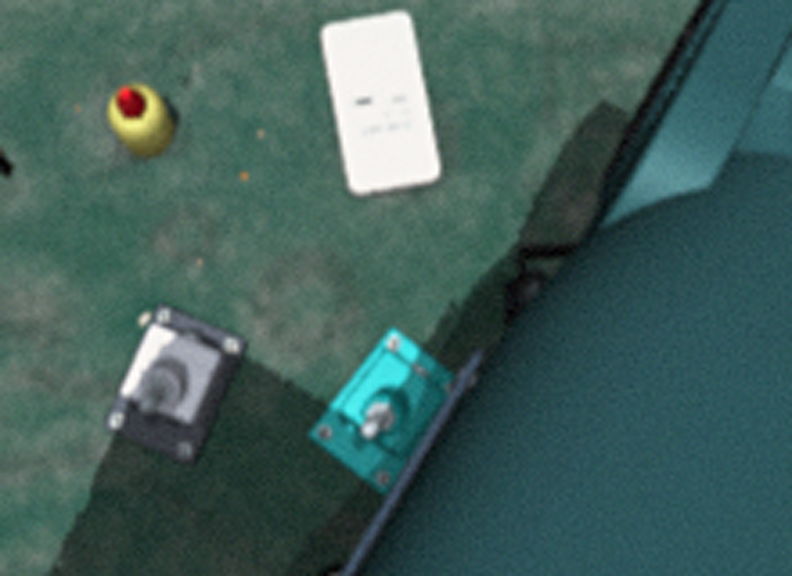

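Fingers straddle the coupler (scene crop (340,350)), so I close the jaws.

Emit:
carry_out --pt "0.1 0 0.08" --pt "0.1 0 0.08" --pt "0.1 0 0.08" --pt "0.1 0 0.08" --pt "0.1 0 0.08" --pt "0.1 0 0.08" --pt "0.1 0 0.08" --pt "0.1 0 0.08" --pt "0.1 0 0.08" --pt "0.1 0 0.08" --twist '[0,0,0,0,0,0,0,0,0,0]' --claw '[255,255,255,255,255,255,255,255,255,255]'

```text
time_s: 3.9
position: [0.5603, -0.2249, 0.0384]
tcp_rot: [-2.224, 0.003, 2.219]
force: [-1.3, 0.9, 5.6]
gripper_width: 0.0204
```

Emit:
carry_out --pt "-2 0 0" --pt "-4 0 0" --pt "-6 0 0" --pt "-8 0 0" --pt "-9 0 0" --pt "-9 0 0" --pt "-9 0 0" --pt "-9 0 0" --twist '[0,0,0,0,0,0,0,0]' --claw '[255,255,255,255,255,255,255,255]'

```text
time_s: 4.7
position: [0.5597, -0.2246, 0.1273]
tcp_rot: [-2.222, 0.002, 2.22]
force: [0.0, 0.5, -2.2]
gripper_width: 0.0202
```

```bash
python3 - <<'E'
from h import *
for n,(a,b,c,d) in (("scene",(150,310,280,480)),):
    i=ctrl.capture(n)["color"]; i=i[a:b,c:d]; cv2.imwrite(f"pics/{n}2.png",cv2.resize(i,None,fx=3.6,fy=3.6,interpolation=2))
s=ctrl.read_state(); print(s["force"],s["joint_pos"],s["gripper_width"])
E
```

```text
[ 0.10873704  0.07770317 -2.59324175] [-5.16640524e-01  4.41735280e-01 -5.93283431e-02  1.06885676e+00
 -4.03062304e-05  2.62651008e+00] 0.020297206932131145
```

View pics/scene2.png

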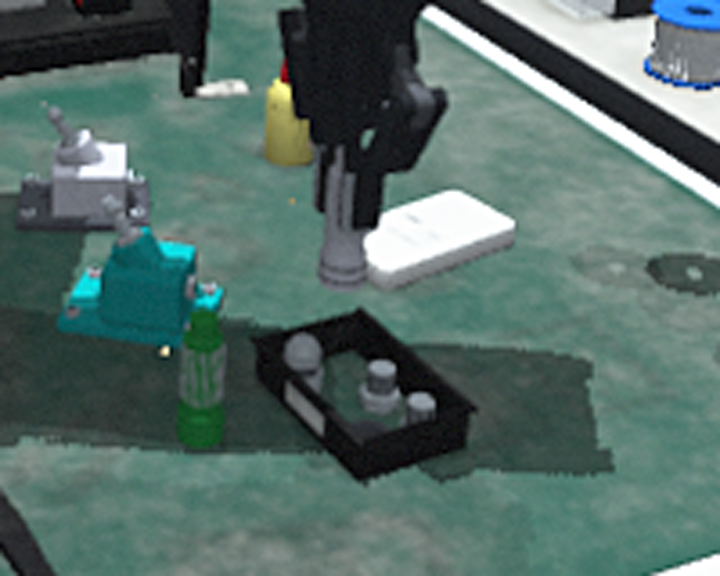

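The coupler is held, with its mouth about 36 mm below the TCP. Joint 6 would run out of range at the block, so I turn the jaws half a turn now while moving beyond the bin's far wall.

Emit:
carry_out --pt "0 0 -2" --pt "0 0 -4" --pt "0 0 -6" --pt "0 0 -8" --pt "0 0 -9.5" --pt "0 0 -9.5" --pt "0 0 -9.5" --pt "0 0 -9.5" --pt "0 0 -9.5" --pt "0 0 -9.5" --pt "0 0 -9.5" --pt "0 0 -9.5" --pt "0 0 -9.5" --pt "0 0 -9.5" --pt "0 0 -9.5" --pt "0 0 -9.5" --pt "0 0 -9.5" --pt "0 0 -9.5" --pt "0 0 -9.5" --pt "0 0 -9.5" --twist '[-0.14,-0.28,-0.42,-0.56,-0.7,-0.84,-0.98,-1.12,-1.26,-1.4,-1.54,-1.68,-1.82,-1.96,-2.1,-2.24,-2.38,-2.52,-2.66,-2.8]' --claw '[255,255,255,255,255,255,255,255,255,255,255,255,255,255,255,255,255,255,255,255]'

```text
time_s: 6.75
position: [0.6544, -0.2246, 0.1265]
tcp_rot: [0.265, 1.555, -0.265]
force: [-0.3, -1.3, -0.3]
gripper_width: 0.0205
```

```bash
python3 - <<'E'
from h import *
s=ctrl.read_state(); print(s["position"],s["joint_pos"],s["gripper_width"]); print(R.from_rotvec(s["tcp_rot"]).as_matrix().round(4))
E
```

```text
[ 0.65441177 -0.22459642  0.12652034] [-4.48210410e-01  5.93481067e-01  2.12662054e-01  1.19035857e+00
 -7.04908486e-05 -1.10788650e-01] 0.020514723595058685
[[-4.000e-04  3.311e-01  9.436e-01]
 [ 1.000e-04  9.436e-01 -3.311e-01]
 [-1.000e+00 -0.000e+00 -4.000e-04]]
```

Emit:
carry_out --pt "0 0 0" --pt "0 0 0" --pt "2 0 0" --pt "4 0 0" --pt "6 0 0" --pt "7.2 0 0" --pt "7.2 0 0" --pt "7.2 0 0" --twist '[-0.14,-0.28,-0.337,-0.337,-0.337,-0.337,-0.337,-0.337]' --claw '[255,255,255,255,255,255,255,255]'

```text
time_s: 7.55
position: [0.6545, -0.2246, 0.0548]
tcp_rot: [0.0, 1.571, -0.0]
force: [-0.3, -1.0, -0.9]
gripper_width: 0.0203
```

```bash
python3 - <<'E'
from h import *
for n,(a,b,c,d) in (("scene",(150,310,280,480)),("top",(100,260,300,500))):
    i=ctrl.capture(n)["color"]; i=i[a:b,c:d]; cv2.imwrite(f"pics/{n}3.png",cv2.resize(i,None,fx=3.6,fy=3.6,interpolation=2))
s=ctrl.read_state(); print(s["position"],s["force"],s["wrist_torque"],s["joint_pos"])
E
```

```text
[ 0.65491962 -0.22482794  0.05549592] [-1.19188404  0.06005331 -1.56719793] [ 0.0038544  -0.04094689  0.02129226] [-4.48191815e-01  6.34196488e-01  9.08713318e-02  1.02645331e+00
 -7.52660412e-05 -4.47824326e-01]
```

View pics/scene3.png

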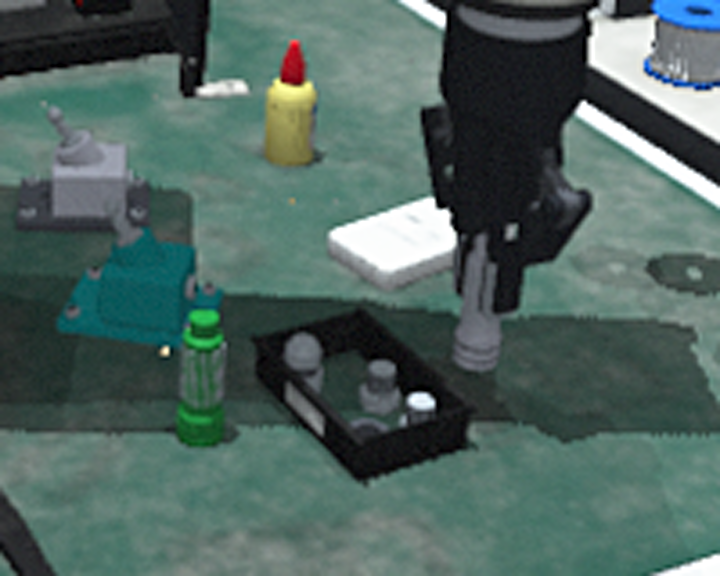

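View pics/top3.png

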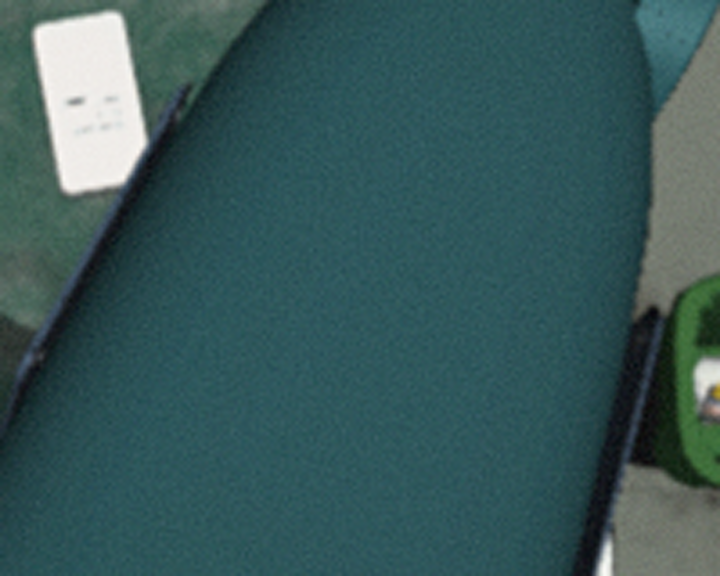

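Coupler hangs free beyond the bin's far wall (scene crop (478,340)). I pull it toward the wall slowly and watch the force.

Emit:
carry_out --pt "0 0 -1" --pt "0 0 -2" --pt "0 0 -2.5" --pt "0 0 -2.8" --pt "0 0 -3.1" --pt "0 0 -3.3" --pt "0 0 -3.5" --pt "0 0 -3.7" --pt "0 0 -3.7" --twist '[0,0,0,0,0,0,0,0,0]' --claw '[255,255,255,255,255,255,255,255,255]'

```text
time_s: 8.55
position: [0.6201, -0.2251, 0.0567]
tcp_rot: [-0.001, 1.565, -0.001]
force: [9.3, 1.7, 2.5]
gripper_width: 0.0204
```

```bash
python3 - <<'E'
from h import *
for n,(a,b,c,d) in (("scene",(190,290,340,460)),):
    i=ctrl.capture(n)["color"]; i=i[a:b,c:d]; cv2.imwrite(f"pics/{n}4.png",cv2.resize(i,None,fx=5.5,fy=5.5,interpolation=2))
s=ctrl.read_state(); print(s["position"],s["force"],s["wrist_torque"],s["gripper_width"])
E
```

```text
[ 0.62006554 -0.22512226  0.05666027] [9.11438647 0.60941294 3.02965497] [ 0.29283636 -1.98708942 -0.00882805] 0.020341992486136225
```

View pics/scene4.png

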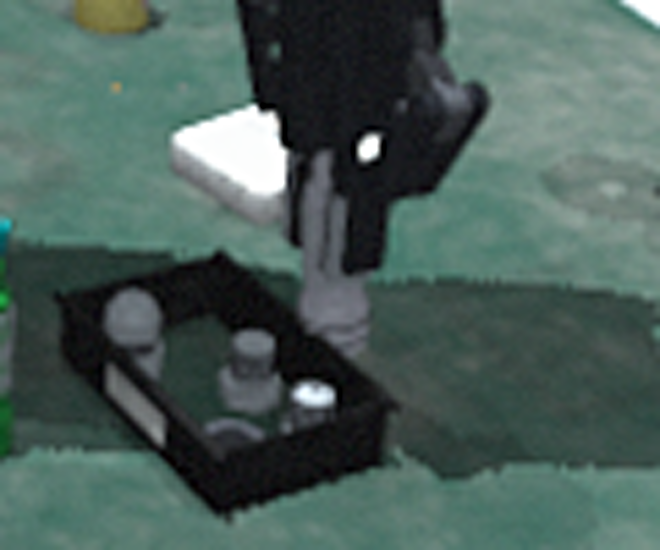

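Emit:
carry_out --pt "0.1 0 -0.4" --pt "0.1 0 -0.7" --pt "0.1 0 -1.0" --pt "0.1 0 -1.3" --pt "0.1 0 -1.6" --pt "0.1 0 -1.9" --pt "0.1 0 -1.9" --pt "0.1 0 -1.9" --twist '[0,0,0,0,0,0,0,0]' --claw '[255,255,255,255,255,255,255,255]'

```text
time_s: 9.4
position: [0.6033, -0.2255, 0.0566]
tcp_rot: [-0.002, 1.56, -0.001]
force: [8.3, 1.5, 1.0]
gripper_width: 0.0202
```

```bash
python3 - <<'E'
from h import *
for n,(a,b,c,d) in (("scene",(190,290,340,460)),):
    i=ctrl.capture(n)["color"]; i=i[a:b,c:d]; cv2.imwrite(f"pics/{n}5.png",cv2.resize(i,None,fx=5.5,fy=5.5,interpolation=2))
s=ctrl.read_state(); print(s["position"],s["force"],s["wrist_torque"],s["gripper_width"])
E
```

```text
[ 0.60332523 -0.22548202  0.05662067] [9.92187661 0.67241548 1.16617334] [ 0.24171512 -2.1938841  -0.00548673] 0.020383569188698686
```

View pics/scene5.png

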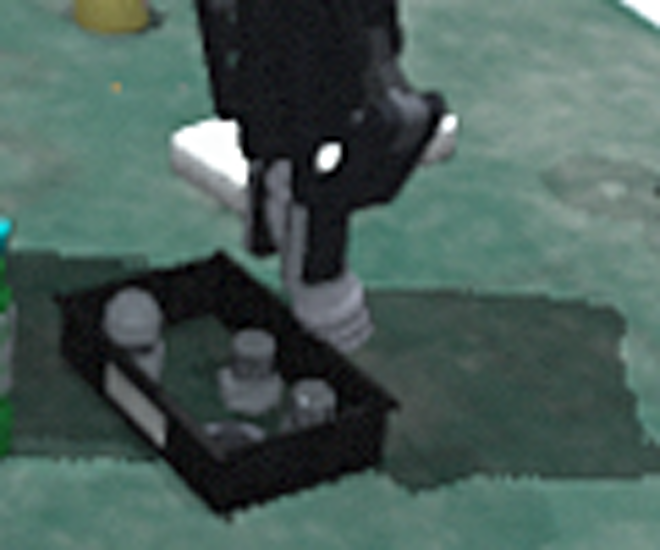

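The coupler has pivoted visibly with only about 10 N of force. I back off, lift, and carry it to a waypoint above the grey block, yawing to match the lean direction.

Emit:
carry_out --pt "0 0 1.0" --pt "-3 0 1.0" --pt "-7 0 1.0" --pt "-10.3 3 0" --pt "-10.3 7 -2" --pt "-10.3 11 -4" --pt "-10.3 15 -6" --pt "-10.3 19 -8" --pt "-10.3 23 -10" --pt "-10.3 27 -12" --pt "-10.3 30.3 -13.7" --pt "-10.3 30.3 -13.7" --pt "-10.3 30.3 -13.7" --pt "-10.3 30.3 -13.7" --twist '[0,0,0,0.05,0.1,0.15,0.2,0.25,0.3,0.35,0.403,0.403,0.403,0.403]' --claw '[255,255,255,255,255,255,255,255,255,255,255,255,255,255]'

```text
time_s: 10.85
position: [0.4656, 0.0771, 0.1577]
tcp_rot: [0.315, 1.536, -0.315]
force: [0.7, 0.4, -1.4]
gripper_width: 0.0208
```

```bash
python3 - <<'E'
from h import *
for n,(a,b,c,d) in (("scene",(130,240,240,370)),("top",(120,280,200,400))):
    i=ctrl.capture(n)["color"]; cv2.imwrite(f"pics/{n}6f.png",i);i=i[a:b,c:d]; f=5.5 if n=="scene" else 3.6;cv2.imwrite(f"pics/{n}6.png",cv2.resize(i,None,fx=f,fy=f,interpolation=2))
s=ctrl.read_state(); print(s["position"],s["tcp_rot"],s["force"],s["wrist_torque"],s["gripper_width"],s["joint_pos"])
E
```

```text
[0.46558425 0.07683858 0.15754609] [ 0.31617069  1.53653678 -0.31586835] [-0.23397552 -0.92648037 -2.38881211] [ 0.02470531  0.05889184 -0.03880444] 0.020332569379208375 [-0.00819627  0.20310942 -0.33757738  1.01931954 -0.00191939  0.39526887]
```

View pics/scene6.png

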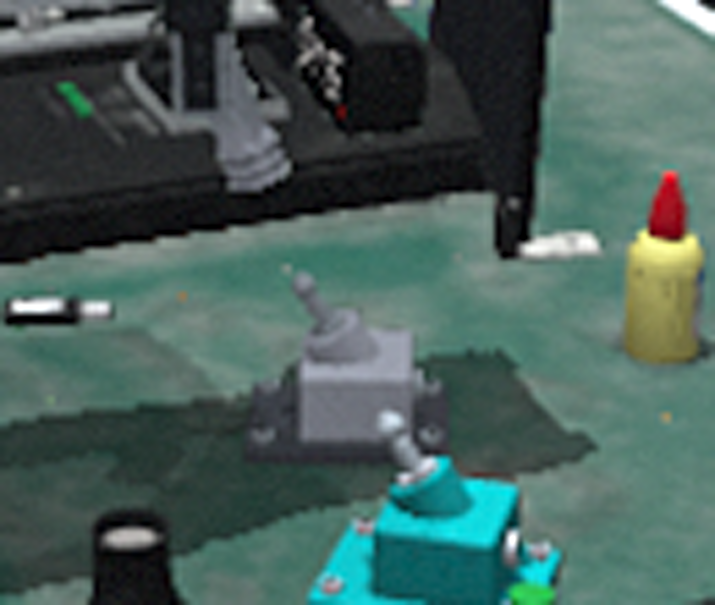

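View pics/top6.png

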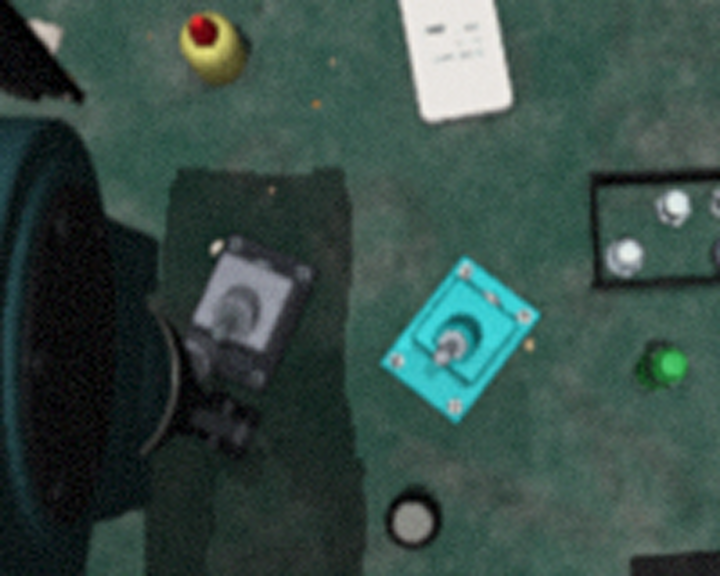

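```bash
cat > ov.py <<'E'
from h import *
import pickle,sys
cams=pickle.load(open("cam.pkl","rb"))
def circ(c,a,r,n=40):
    a=a/np.linalg.norm(a); u=np.cross(a,[0,1,0.3]); u/=np.linalg.norm(u); v=np.cross(a,u)
    t=np.linspace(0,2*np.pi,n); return c+r*(np.outer(np.cos(t),u)+np.outer(np.sin(t),v))
def draw(img,cam,P,off,f,col):
    p=(proj(cam,P)-off+.5)*f; cv2.polylines(img,[np.round(p*8).astype(int)],False,col,1,cv2.LINE_AA,3)
def view(png,cn,box,f,items,out):
    a,b,c,d=box; i=cv2.resize(cv2.imread(png)[a:b,c:d],None,fx=f,fy=f,interpolation=2)
    for P,col in items: draw(i,cams[cn],P,np.array([c,a]),f,col)
    cv2.imwrite(out,i)
def coupler(mouth,a,col):
    its=[(circ(mouth+a*s,a,r),col) for s,r in((0,.013),(.018,.013),(.021,.011))]
    return its+[(np.array([mouth,mouth+.078*a]),col)]
def nip(P,n,col):
    return [(circ(P,n,.003),col),(circ(P-n*.006,n,.0055),col),(circ(P-n*.028,n,.0135),col),(np.array([P+n*.02,P-n*.028]),col)]
E
python3 - <<'E'
from ov import *
s=ctrl.read_state()
P=np.array([.5014,.0625,.078]); n=np.array([-.46,.196,.866])
Rm=R.from_rotvec(s["tcp_rot"]).as_matrix(); piv=s["position"]-.019*Rm[:,0]
cols=[(0,0,255),(0,255,255),(255,0,255)]
its=nip(P,n,(0,255,0))
for th,c in zip((24,30,36),cols):
    t=np.radians(th); a=-np.sin(t)*Rm[:,2]-np.cos(t)*Rm[:,0]
    its+=coupler(piv-.0554*a,a,c)
view("pics/scene6f.png","scene",(130,220,265,325),10,its,"pics/ov6.png")
view("pics/top0.png","top",(180,235,235,300),12,nip(P,n,(0,255,0)),"pics/ovt0.png")
E
```

```text
(no output)
```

View pics/ov6.png

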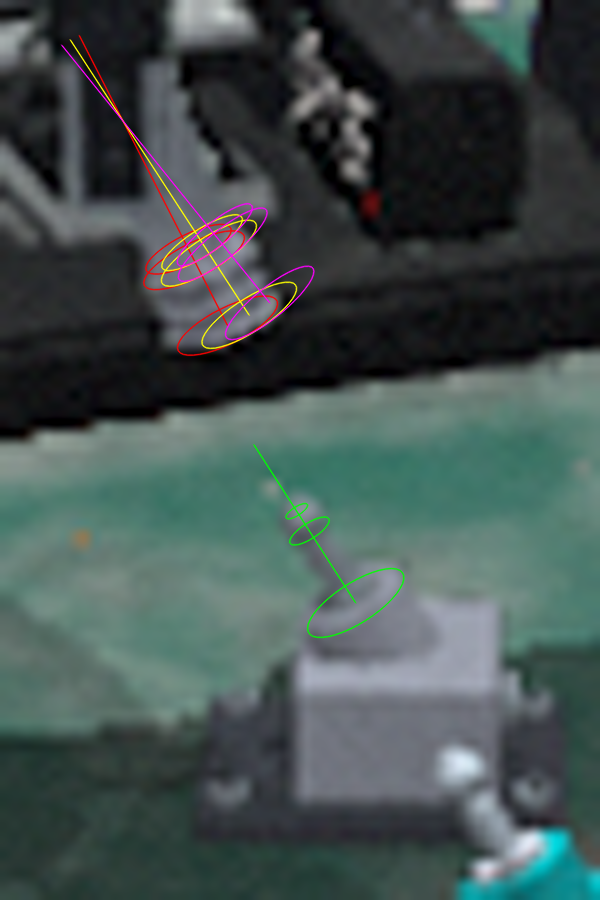

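View pics/ovt0.png

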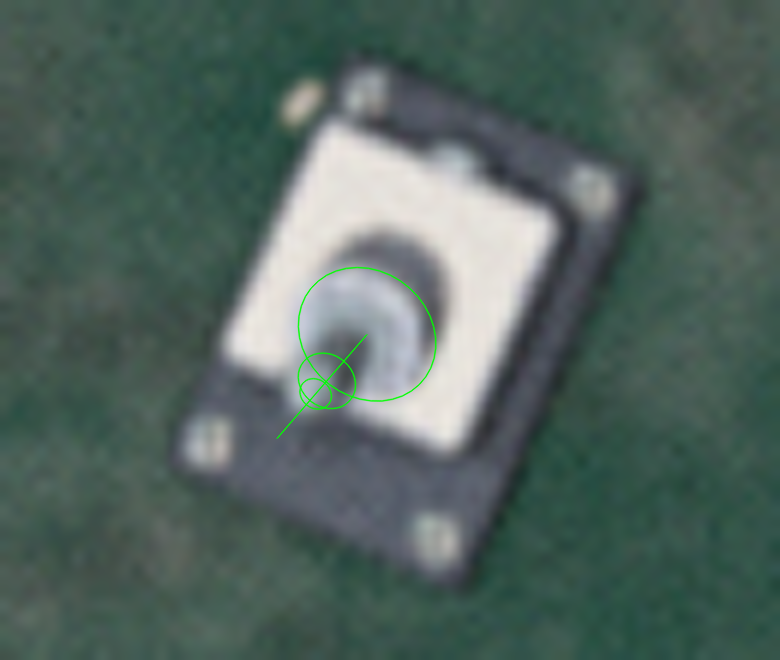

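```bash
python3 - <<'E'
from ov import *
view("pics/scene6f.png","scene",(130,170,262,312),14,[],"pics/cl6.png")
for t in ("greaser","nipple"):
  for d in ctrl.masks_of("scene",t):
    m=d["pixels"].astype(np.uint8); ys,xs=np.nonzero(m); c=np.cov(xs,ys); w,v=np.linalg.eigh(c); print(t,d["conf"],d["extent"],m.sum(),xs.mean(),ys.mean(),v[:,1],w)
E
```

```text
greaser 0.65 [326.4, 240.8, 342.6, 272.2] 421 335.9809976247031 255.56532066508314 [-0.01653178  0.99986334] [ 11.26887529 106.40565248]
greaser 0.63 [353.6, 162.7, 370.4, 196.5] 349 361.0773638968481 179.60744985673352 [-0.04875629  0.9988107 ] [11.63142798 68.65630709]
greaser 0.44 [282.0, 143.6, 295.4, 162.2] 172 284.5 153.78488372093022 [0.23374778 0.97229727] [ 6.8837225  32.34458568]
greaser 0.4 [285.6, 181.3, 325.6, 212.5] 746 303.39142091152814 201.54289544235925 [-0.99762838  0.06883041] [53.88614582 88.4371192 ]
greaser 0.24 [294.7, 177.5, 299.1, 185.8] 29 296.58620689655174 183.31034482758622 [0.55132348 0.83429157] [0.93796217 5.96351567]
nipple 0.49 [259.5, 221.1, 273.8, 242.5] 324 263.88271604938274 233.62037037037038 [0.00531982 0.99998585] [18.02275121 39.30804993]
```

View pics/cl6.png

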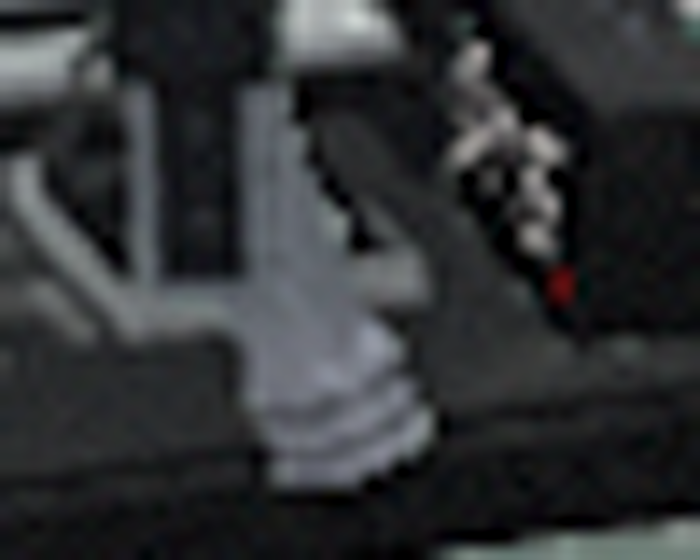

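```bash
python3 - <<'E'
from ov import *
s=ctrl.read_state()
Rm=R.from_rotvec(s["tcp_rot"]).as_matrix(); piv=s["position"]-.019*Rm[:,0]
cam=cams["scene"]; o=np.array(cam["extrinsics"])[:3,3]
def sil(mouth,a,L=((0,.018,.013),(.021,.066,.011),(.068,.078,.008)),col=(0,0,255)):
    its=[]
    for s0,s1,r in L:
        v=mouth-o; w=np.cross(a,v); w/=np.linalg.norm(w)
        for sg in(1,-1): its.append((np.array([mouth+s0*a+sg*r*w,mouth+s1*a+sg*r*w]),col))
        its+=[(circ(mouth+s0*a,a,r),col),(circ(mouth+s1*a,a,r),col)]
    return its
tiles=[]
for th in (12,18,24,30):
    t=np.radians(th); a=-np.sin(t)*Rm[:,2]-np.cos(t)*Rm[:,0]
    view("pics/scene6f.png","scene",(135,168,270,303),12,sil(piv-.0554*a,a),"pics/t.png"); tiles.append(cv2.imread("pics/t.png"))
g=np.vstack([np.hstack(tiles[:2]),np.hstack(tiles[2:])]); cv2.imwrite("pics/sil6.png",cv2.resize(g,(594,594)) if 0 else cv2.resize(g,(600,600)))
E
```

```text
(no output)
```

View pics/sil6.png

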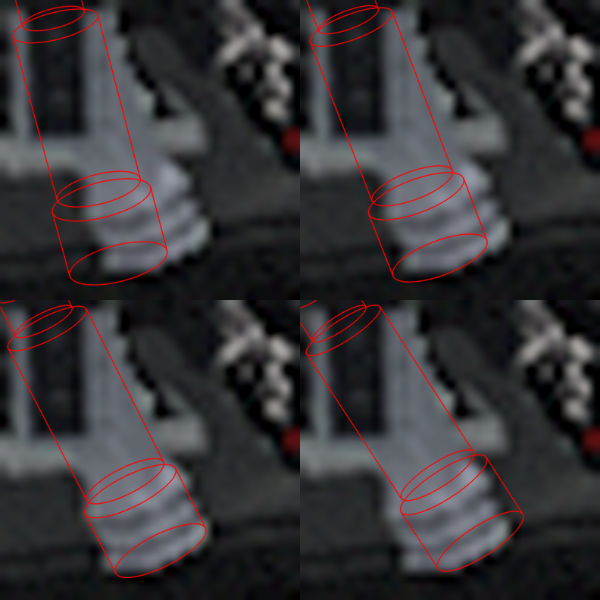

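```bash
cat > fit.py <<'E'
from ov import *
from scipy.optimize import minimize
def render(cam,mouth,a,box,f,L):
    y0,y1,x0,x1=box; m=np.zeros(((y1-y0)*f,(x1-x0)*f),np.uint8)
    for s0,s1,r in L:
        P=np.r_[circ(mouth+s0*a,a,r),circ(mouth+s1*a,a,r)]
        p=(proj(cam,P)-[x0,y0]+.5)*f-.5
        cv2.fillPoly(m,[np.round(cv2.convexHull(p.astype(np.float32))*16).astype(int)],255,cv2.LINE_AA,4)
    return cv2.resize(m,(x1-x0,y1-y0),interpolation=cv2.INTER_AREA)/255.
def fit(img,cam,piv,Rm,box,ths,ax0=.0554):
    y0,y1,x0,x1=box; g=cv2.cvtColor(img,cv2.COLOR_BGR2GRAY).astype(float)[y0:y1,x0:x1]
    res=[]
    for th in ths:
        t=np.radians(th); a=-np.sin(t)*Rm[:,2]-np.cos(t)*Rm[:,0]
        best=None
        for du in np.arange(-8,8.1,1.)/1000:
          for dv in np.arange(-8,8.1,1.)/1000:
            m=render(cam,piv+du*Rm[:,2]-(ax0+dv)*a,a,box,6,((0,.018,.013),(.018,.05,.011)))
            A=np.c_[m.ravel(),np.ones(m.size)]; c,r,_,_=np.linalg.lstsq(A,g.ravel(),rcond=None)
            if best is None or r[0]<best[0]: best=(r[0],du,dv,c)
        res.append((th,)+best)
    return res
E
python3 - <<'E'
from fit import *
ims=[ctrl.capture("scene")["color"].astype(float) for _ in range(4)]
img=np.mean(ims,0); img=np.clip(img,0,255).astype(np.uint8); cv2.imwrite("pics/avg6.png",img)
s=ctrl.read_state()
Rm=R.from_rotvec(s["tcp_rot"]).as_matrix(); piv=s["position"]-.019*Rm[:,0]
for r in fit(img,cams["scene"],piv,Rm,(154,169,272,301),range(8,37,4)): print(r[0],round(r[1]),r[2],r[3],r[4].round())
E
```

```text
8 275577 0.008 -0.003 [65. 34.]
12 144492 0.008 -0.003 [76. 31.]
16 100387 0.007 -0.003 [80. 30.]
20 98268 0.004 -0.002 [80. 30.]
24 102237 0.0 0.0 [79. 30.]
28 113591 -0.003 0.001 [79. 30.]
32 132307 -0.006 0.003 [77. 30.]
36 172426 -0.008 0.004 [74. 31.]
```

The coupler leans about 20–24° in this view, short of 30°, but the near finger hides most of its body. I twist to see it from another side before correcting.

Emit:
carry_out --pt "0 0 0" --pt "0 0 0" --pt "0 0 0" --pt "0 0 0" --pt "0 0 0" --pt "0 0 0" --pt "0 0 0" --twist '[-0.14,-0.28,-0.42,-0.56,-0.7,-0.7,-0.7]' --claw '[255,255,255,255,255,255,255]'

```text
time_s: 11.95
position: [0.4652, 0.0773, 0.1575]
tcp_rot: [-0.232, 1.548, 0.227]
force: [0.5, 1.4, -2.0]
gripper_width: 0.0201
```

```bash
python3 - <<'E'
from fit import *
ims=[ctrl.capture("scene")["color"].astype(float) for _ in range(3)]
img=np.mean(ims,0); img=np.clip(img,0,255).astype(np.uint8); cv2.imwrite("pics/avg7.png",img)
s=ctrl.read_state(); print(s["position"],s["tcp_rot"])
Rm=R.from_rotvec(s["tcp_rot"]).as_matrix(); piv=s["position"]-.019*Rm[:,0]
for r in fit(img,cams["scene"],piv,Rm,(154,169,272,305),range(12,37,4)): print(r[0],round(r[1]),r[2],r[3],r[4].round())
view("pics/avg7.png","scene",(125,175,262,312),12,[],"pics/cl7.png")
E
```

```text
[0.46518973 0.07732382 0.15752163] [-0.23343389  1.54826     0.22807903]
12 149545 0.008 -0.003 [70. 30.]
16 122747 0.007 -0.003 [74. 30.]
20 119053 0.004 -0.002 [74. 30.]
24 115130 0.0 0.0 [73. 30.]
28 116010 -0.004 0.001 [73. 30.]
32 120027 -0.008 0.003 [72. 30.]
36 176463 -0.008 0.003 [70. 32.]
```

View pics/cl7.png

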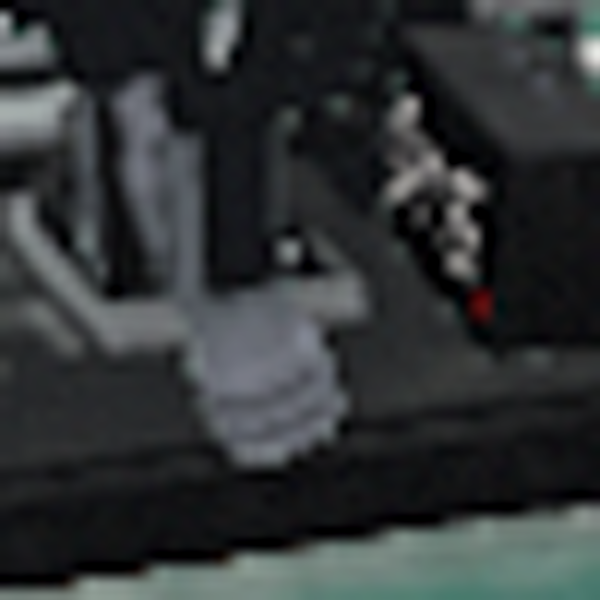

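```bash
cat >> fit.py <<'E'
cam=cams["scene"]; o=np.array(cam["extrinsics"])[:3,3]
def sil(mouth,a,L=((0,.018,.013),(.021,.066,.011),(.068,.078,.008)),col=(0,0,255)):
    its=[]
    for s0,s1,r in L:
        v=mouth-o; w=np.cross(a,v); w/=np.linalg.norm(w)
        for sg in(1,-1): its.append((np.array([mouth+s0*a+sg*r*w,mouth+s1*a+sg*r*w]),col))
        its+=[(circ(mouth+s0*a,a,r),col),(circ(mouth+s1*a,a,r),col)]
    return its
def tiles(png,piv,Rm,box,cfg,out,f=12):
    ts=[]
    for th,du,dv in cfg:
        t=np.radians(th); a=-np.sin(t)*Rm[:,2]-np.cos(t)*Rm[:,0]
        view(png,"scene",box,f,sil(piv+du*Rm[:,2]-(.0554+dv)*a,a),"pics/t.png"); ts.append(cv2.imread("pics/t.png"))
    g=np.vstack([np.hstack(ts[:2]),np.hstack(ts[2:])]); k=600/g.shape[0]; cv2.imwrite(out,cv2.resize(g,None,fx=k,fy=k,interpolation=3))
E
python3 - <<'E'
from fit import *
s=ctrl.read_state()
Rm=R.from_rotvec(s["tcp_rot"]).as_matrix(); piv=s["position"]-.019*Rm[:,0]
tiles("pics/avg7.png",piv,Rm,(126,168,266,308),((16,.007,-.003),(20,.004,-.002),(24,0,0),(28,-.004,.001)),"pics/sil7.png",14)
E
```

```text
(no output)
```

View pics/sil7.png

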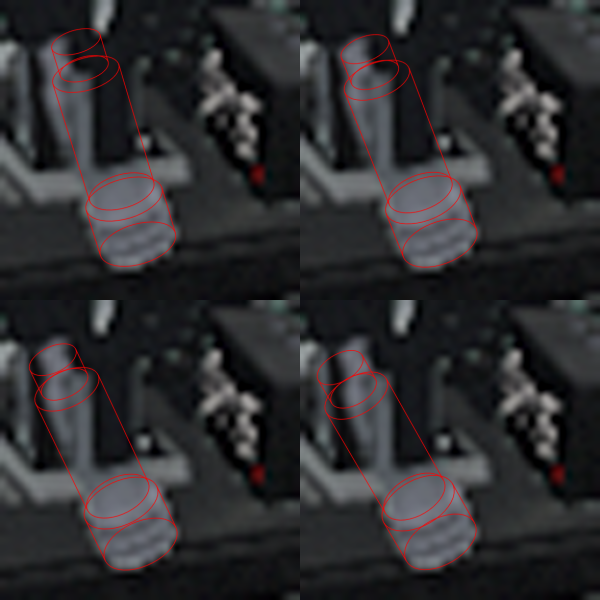

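Tail and body are visible now. The best match is about 22° of lean, so I need about 8° more and return to the bin wall for it.

Emit:
carry_out --pt "0 -4 0.9" --pt "0 -8 1.8" --pt "0 -12 2.8" --pt "0 -16 3.7" --pt "0 -20 4.6" --pt "0 -24 5.5" --pt "0 -28 6.5" --pt "0 -32 7.4" --pt "0 -34 7.85" --pt "0 -34 7.85" --pt "0 -34 7.85" --pt "4 -34 7.85" --pt "8 -34 7.85" --pt "10.1 -34 7.85" --pt "10.1 -34 7.85" --pt "10.1 -34 7.85" --twist '[0.1,0.2,0.297,0.297,0.297,0.297,0.297,0.297,0.297,0.297,0.297,0.297,0.297,0.297,0.297,0.297]' --claw '[255,255,255,255,255,255,255,255,255,255,255,255,255,255,255,255]'

```text
time_s: 13.7
position: [0.6401, -0.2247, 0.0601]
tcp_rot: [0.0, 1.56, -0.003]
force: [0.6, -0.0, -1.0]
gripper_width: 0.0203
```

```bash
python3 - <<'E'
from h import *
for n,(a,b,c,d) in (("scene",(190,290,340,460)),):
    i=ctrl.capture(n)["color"]; i=i[a:b,c:d]; cv2.imwrite(f"pics/{n}8.png",cv2.resize(i,None,fx=5.5,fy=5.5,interpolation=2))
s=ctrl.read_state(); print(s["position"],s["tcp_rot"],s["force"],s["wrist_torque"],s["gripper_width"])
E
```

```text
[ 0.64058861 -0.22515707  0.06075727] [-2.83025865e-04  1.55846081e+00 -3.90297526e-03] [ 0.23451329 -0.85281353 -1.11200643] [0.01757607 0.02273594 0.03987778] 0.01995265647699504
```

View pics/scene8.png

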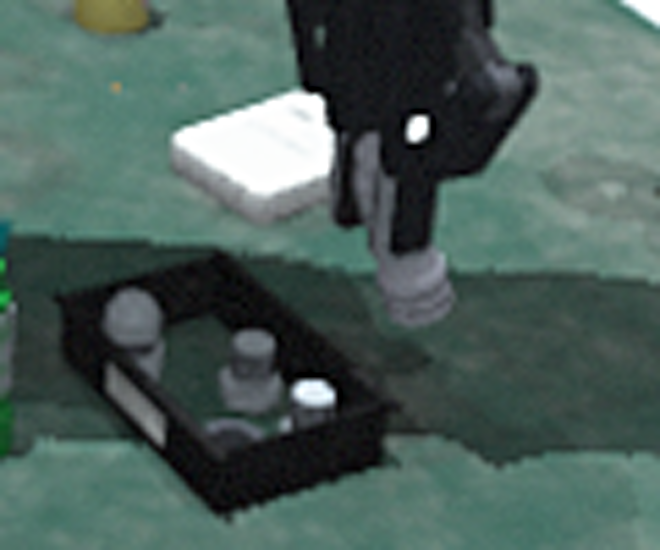

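Emit:
carry_out --pt "0.4 0 -0.8" --pt "0.4 0 -1.6" --pt "0.4 0 -2.2" --pt "0.4 0 -2.8" --pt "0.4 0 -3.2" --pt "0.4 0 -3.6" --pt "0.4 0 -4.0" --pt "0.4 0 -4.3" --pt "0.4 0 -4.65" --pt "0.4 0 -4.65" --pt "0.4 0 -4.65" --twist '[0,0,0,0,0,0,0,0,0,0,0]' --claw '[255,255,255,255,255,255,255,255,255,255,255]'

```text
time_s: 14.85
position: [0.5962, -0.2255, 0.0572]
tcp_rot: [-0.001, 1.554, -0.004]
force: [9.0, 0.7, 1.8]
gripper_width: 0.0208
```

```bash
python3 - <<'E'
from h import *
s=ctrl.read_state(); print(s["position"],s["tcp_rot"],s["force"],s["wrist_torque"],s["gripper_width"])
E
```

```text
[ 0.59616498 -0.22553762  0.05721065] [-1.13765746e-03  1.55385839e+00 -4.25589008e-03] [8.95482192 0.73665088 1.83306113] [ 2.07152932e-01 -2.03463259e+00 -1.45837566e-03] 0.02079076229829146
```

Emit:
carry_out --pt "0 0 1.0" --pt "-3 0 1.0" --pt "-7 0 1.0" --pt "-10.1 3 0" --pt "-10.1 7 -2" --pt "-10.1 11 -4" --pt "-10.1 15 -6" --pt "-10.1 19 -8" --pt "-10.1 23 -10" --pt "-10.1 27 -12" --pt "-10.1 30.3 -13.1" --pt "-10.1 30.3 -13.1" --pt "-10.1 30.3 -13.1" --pt "-10.1 30.3 -13.1" --twist '[0,0,0,-0.05,-0.1,-0.15,-0.2,-0.25,-0.297,-0.297,-0.297,-0.297,-0.297,-0.297]' --claw '[255,255,255,255,255,255,255,255,255,255,255,255,255,255]'

```text
time_s: 16.25
position: [0.4646, 0.0776, 0.155]
tcp_rot: [-0.236, 1.542, 0.226]
force: [-0.1, 0.2, -1.2]
gripper_width: 0.0203
```

```bash
python3 - <<'E'
from fit import *
ims=[ctrl.capture("scene")["color"].astype(float) for _ in range(3)]
img=np.mean(ims,0); img=np.clip(img,0,255).astype(np.uint8); cv2.imwrite("pics/avg9.png",img)
s=ctrl.read_state(); print(s["position"],s["tcp_rot"])
Rm=R.from_rotvec(s["tcp_rot"]).as_matrix(); print(Rm.round(3));piv=s["position"]-.019*Rm[:,0]
for r in fit(img,cams["scene"],piv,Rm,(154,169,272,305),range(20,41,4)): print(r[0],round(r[1]),r[2],r[3],r[4].round())
tiles("pics/avg9.png",piv,Rm,(126,168,266,308),((26,0.002,-.001),(29,.002,-.001),(32,0.002,-.001),(35,.002,-.001)),"pics/sil9.png",14)
view("pics/avg9.png","scene",(126,168,266,308),14,[],"pics/cl9.png")
E
```

```text
[0.46447025 0.07736506 0.15483133] [-0.23473857  1.54241651  0.22542946]
[[ 0.017 -0.29   0.957]
 [-0.004  0.957  0.29 ]
 [-1.    -0.008  0.015]]
20 134242 0.008 -0.003 [70. 30.]
24 118268 0.006 -0.002 [72. 30.]
28 116367 0.003 -0.001 [73. 30.]
32 118528 -0.001 0.001 [72. 30.]
36 124826 -0.005 0.003 [71. 30.]
40 142707 -0.008 0.005 [70. 30.]
```

View pics/sil9.png

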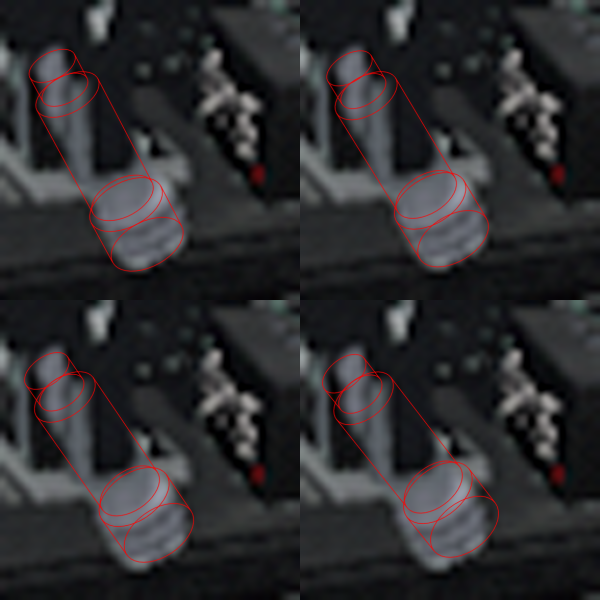

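View pics/cl9.png

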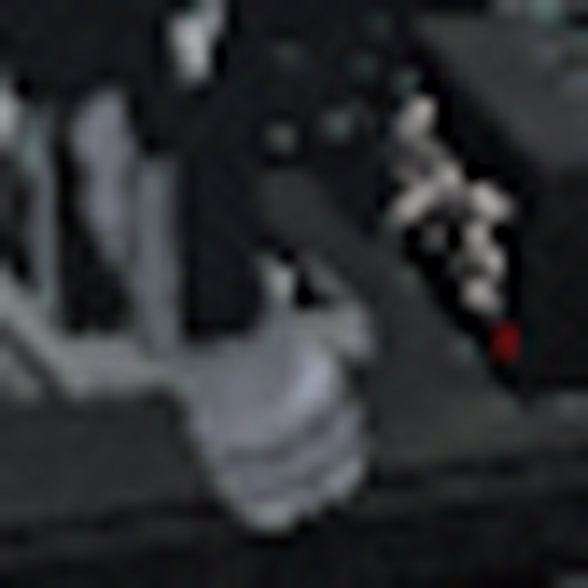

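Lean is now about 28–29° from vertical, including 1° of tool tilt. I yaw back and approach to about 15 mm short of the tip.

Emit:
carry_out --pt "0 0 0" --pt "0 0 0" --pt "0 -0.2 0.35" --pt "0 -0.2 0.35" --pt "0 -0.2 0.35" --pt "1.5 -0.2 0.35" --pt "3.0 -0.2 0.35" --pt "3.5 -0.2 0.35" --pt "3.5 -0.2 0.35" --pt "3.5 -0.2 0.35" --twist '[0.14,0.28,0.42,0.56,0.7,0.7,0.7,0.7,0.7,0.7]' --claw '[255,255,255,255,255,255,255,255,255,255]'

```text
time_s: 17.4
position: [0.4693, 0.0761, 0.1204]
tcp_rot: [0.318, 1.53, -0.318]
force: [-0.4, -0.2, -0.7]
gripper_width: 0.0205
```

```bash
python3 - <<'E'
from fit import *
ims=[ctrl.capture("scene")["color"].astype(float) for _ in range(3)]
img=np.mean(ims,0); img=np.clip(img,0,255).astype(np.uint8); cv2.imwrite("pics/avg10.png",img)
cv2.imwrite("pics/top10f.png",ctrl.capture("top")["color"])
s=ctrl.read_state(); print(s["position"],s["tcp_rot"],s["force"])
Rm=R.from_rotvec(s["tcp_rot"]).as_matrix(); print(Rm.round(3));piv=s["position"]-.019*Rm[:,0]
P=np.array([.5014,.0625,.078]); n=np.array([-.46,.196,.866])
t=np.radians(28); a=-np.sin(t)*Rm[:,2]-np.cos(t)*Rm[:,0]
m=piv+.002*Rm[:,2]-.0544*a; print("mouth",m,"a",a,"ang",np.degrees(np.arccos(a@n)))
view("pics/avg10.png","scene",(145,205,270,320),12,[],"pics/cl10.png")
view("pics/avg10.png","scene",(145,205,270,320),12,sil(m,a)+nip(P,n,(0,255,0)),"pics/ov10.png")
view("pics/top10f.png","top",(180,240,225,300),10,[],"pics/clt10.png")
E
```

```text
[0.46929935 0.07628451 0.12039435] [ 0.31794791  1.52922806 -0.31786221] [-0.2775261  -0.2799647  -1.68789257]
[[ 0.018  0.395  0.918]
 [-0.004  0.919 -0.395]
 [-1.     0.004  0.018]]
mouth [0.49510239 0.06529845 0.0918497 ] a [-0.44668826  0.18866557  0.87457127] ang 1.0447208702539483
```

View pics/cl10.png

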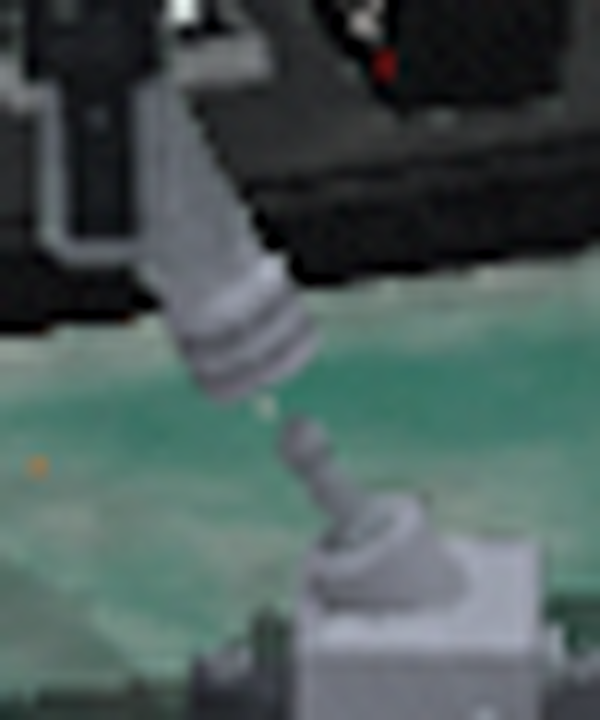

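View pics/ov10.png

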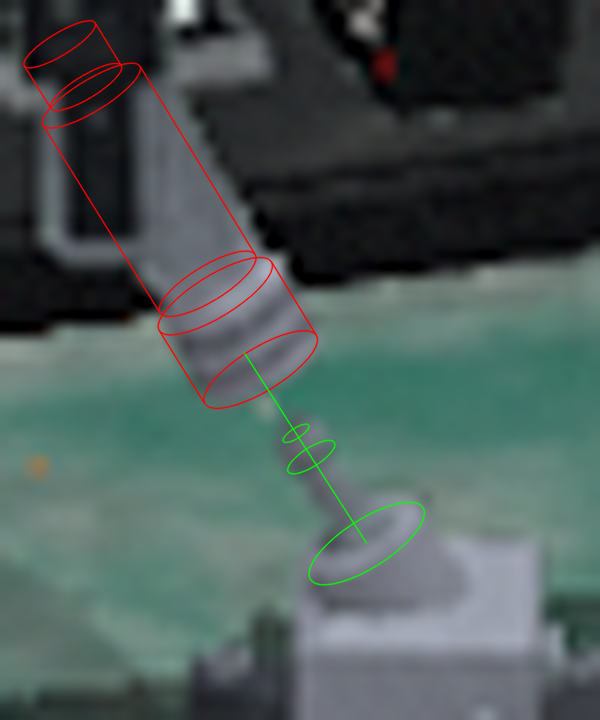

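View pics/clt10.png

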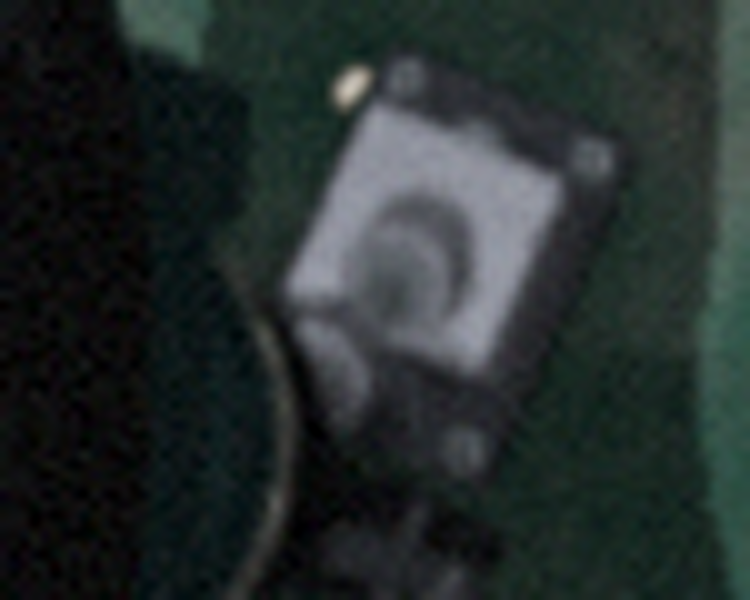

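```bash
python3 - <<'E'
from fit import *
import fit
fit.o=np.array(cams["top"]["extrinsics"])[:3,3]
s=ctrl.read_state()
Rm=R.from_rotvec(s["tcp_rot"]).as_matrix();piv=s["position"]-.019*Rm[:,0]
P=np.array([.5014,.0625,.078]); n=np.array([-.46,.196,.866])
t=np.radians(28); a=-np.sin(t)*Rm[:,2]-np.cos(t)*Rm[:,0]
m=piv+.002*Rm[:,2]-.0544*a
i=cv2.imread("pics/top10f.png"); cv2.imwrite("pics/top10b.png",cv2.convertScaleAbs(i,alpha=1.8))
view("pics/top10b.png","top",(195,235,235,285),14,sil(m,a,L=((0,.018,.013),))+nip(P,n,(0,255,0)),"pics/ovt10.png")
E
```

```text
(no output)
```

View pics/ovt10.png

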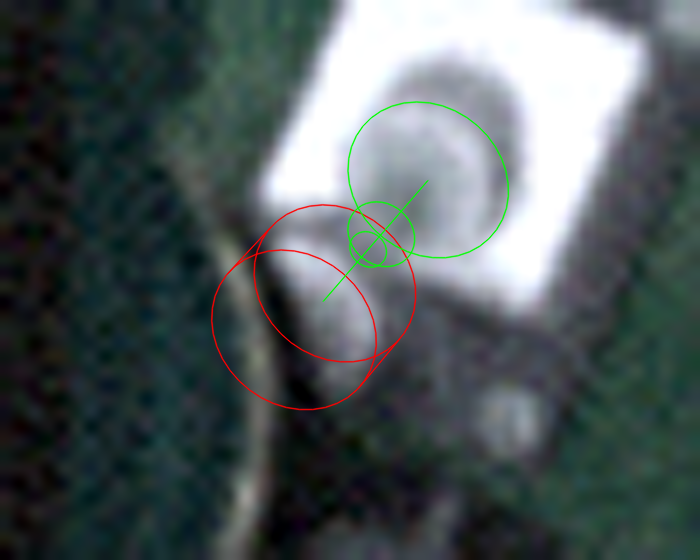

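Both views show the coupler lined up with the nipple, with about 1 mm model residual. I advance along the nipple axis: first 12 mm, checking force, then on.

Emit:
carry_out --pt "0.35 0 0.19" --pt "0.7 0 0.39" --pt "1.05 0 0.58" --pt "1.4 0 0.77" --pt "1.75 0 0.97" --pt "1.93 0 1.06" --pt "1.93 0 1.06" --twist '[0,0,0,0,0,0,0]' --claw '[255,255,255,255,255,255,255]'

```text
time_s: 18.3
position: [0.4794, 0.072, 0.101]
tcp_rot: [0.318, 1.53, -0.318]
force: [-0.3, 0.4, -1.2]
gripper_width: 0.0205
```

```bash
python3 - <<'E'
from fit import *
img=ctrl.capture("scene")["color"]; cv2.imwrite("pics/s11.png",img)
s=ctrl.read_state(); print(s["position"],s["tcp_rot"],s["force"],s["wrist_torque"])
view("pics/s11.png","scene",(145,205,270,320),12,[],"pics/cl11.png")
E
```

```text
[0.4793248  0.07201526 0.10116455] [ 0.31796664  1.52953197 -0.31793773] [-0.87654785  0.61637392 -2.78212056] [-0.00647066  0.0174712  -0.01433427]
```

View pics/cl11.png

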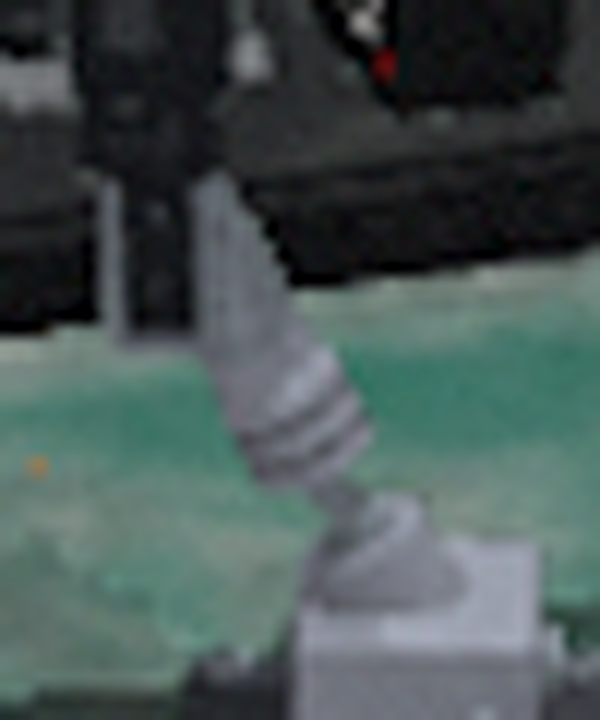

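The head entered the bore with no side force. (That move was 22 mm, longer than the 12 mm I announced, with no ill effect.) About 7 mm remain to seat contact.

Emit:
carry_out --pt "0.13 0 0.07" --pt "0.26 0 0.145" --pt "0.39 0 0.215" --pt "0.52 0 0.29" --pt "0.61 0 0.34" --pt "0.7 0 0.39" --pt "0.79 0 0.435" --pt "0.79 0 0.435" --twist '[0,0,0,0,0,0,0,0]' --claw '[255,255,255,255,255,255,255,255]'

```text
time_s: 19.15
position: [0.4834, 0.0704, 0.0936]
tcp_rot: [0.318, 1.529, -0.318]
force: [-4.4, 1.4, 7.1]
gripper_width: 0.0207
```

```bash
python3 - <<'E'
from fit import *
s=ctrl.read_state(); print(s["position"],s["tcp_rot"],s["force"],s["wrist_torque"])
E
```

```text
[0.4833875  0.07036803 0.09356348] [ 0.31814025  1.52948043 -0.31770003] [-4.40574981  1.3958126   7.10791351] [ 0.13271797  0.58670153 -0.00118177]
```

Seat contact shows about 9 N along the axis, as expected before the snap. I press on gently.

Emit:
carry_out --pt "0.09 0 0.05" --pt "0.18 0 0.1" --pt "0.26 0 0.145" --pt "0.35 0 0.195" --pt "0.44 0 0.24" --pt "0.5 0 0.275" --pt "0.53 0 0.29" --pt "0.53 0 0.29" --twist '[0,0,0,0,0,0,0,0]' --claw '[255,255,255,255,255,255,255,255]'

```text
time_s: 19.95
position: [0.4859, 0.0693, 0.0886]
tcp_rot: [0.318, 1.53, -0.317]
force: [-5.6, 0.7, 12.8]
gripper_width: 0.0206
```

```bash
python3 - <<'E'
from fit import *
p0=np.array([.4833875,.07036803,.09356348]);n=np.array([-.46,.196,.866])
img=ctrl.capture("scene")["color"]; cv2.imwrite("pics/s12.png",img)
for _ in range(2):
    s=ctrl.read_state(); print(s["position"],s["force"],s["wrist_torque"],"adv",-(s["position"]-p0)@n*1000,"Fn",s["force"]@n)
view("pics/s12.png","scene",(145,205,270,320),12,[],"pics/cl12.png")
E
```

```text
[0.48595391 0.06932245 0.08867018] [-6.22588746  2.3480522  12.09947363] [ 0.2224778  1.0674995 -0.0108753] adv 5.6230840426816195 Fn 13.802270624690907
[0.48595391 0.06932245 0.08867018] [-6.22588746  2.3480522  12.09947363] [ 0.2224778  1.0674995 -0.0108753] adv 5.6230840426816195 Fn 13.802270624690907
```

View pics/cl12.png

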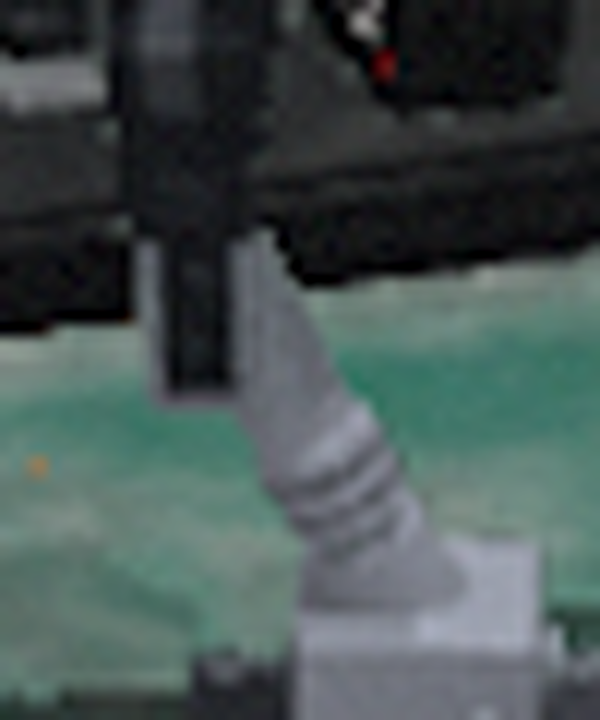

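Axial force is about 15 N (baseline-corrected). That exceeds the 12 N pre-snap peak, so the nipple should be past its snap near 8.3 mm. I hold at the measured pose briefly: stiff relaxation would confirm it.

Emit:
carry_out --pt "0 0 0" --pt "0 0 0" --pt "0 0 0" --pt "0 0 0" --twist '[0,0,0,0]' --claw '[255,255,255,255]'

```text
time_s: 20.4
position: [0.4858, 0.0694, 0.0889]
tcp_rot: [0.318, 1.53, -0.317]
force: [-4.2, 1.7, 8.6]
gripper_width: 0.0205
```

```bash
python3 - <<'E'
from fit import *
p0=np.array([.4833875,.07036803,.09356348]);n=np.array([-.46,.196,.866])
for k in range(3):
    img=ctrl.capture("scene")["color"]
    s=ctrl.read_state(); print(s["position"],s["force"],"adv",-(s["position"]-p0)@n*1000,"Fn",s["force"]@n,s["gripper_width"],np.abs(s["joint_velocities"]).max())
E
```

```text
[0.48578919 0.06937703 0.08892055] [-5.58033382  0.57966074  9.69185495] adv 5.319788954003419 Fn 11.073713451352567 0.020024121387297807 0.0017031298183125352
[0.48580005 0.06937474 0.08888431] [-4.36624767  0.09804166  8.63548468] adv 5.356618227074854 Fn 9.506019821389128 0.020335464486031244 0.0023386602996581653
[0.48580912 0.06935999 0.08891078] [-4.62978282  0.67842466  9.14734834] adv 5.340763409220728 Fn 10.18427499180233 0.02021984453233489 0.0011043726841642662
```

Force dropped 3.7 N for 0.27 mm, about 14 N/mm. That matches the post-snap end of the curve, not the 4 N/mm pre-snap part. One last check of the angle.

```bash
python3 - <<'E'
from fit import *
img=np.mean([ctrl.capture("scene")["color"].astype(float) for _ in range(2)],0).astype(np.uint8); cv2.imwrite("pics/avg13.png",img)
s=ctrl.read_state(); Rm=R.from_rotvec(s["tcp_rot"]).as_matrix();piv=s["position"]-.019*Rm[:,0]
tiles("pics/avg13.png",piv,Rm,(155,197,272,314),((20,.004,-.002),(24,.003,-.001),(28,0.002,-.001),(32,.002,-.001)),"pics/sil13.png",14)
E
```

```text
(no output)
```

View pics/sil13.png

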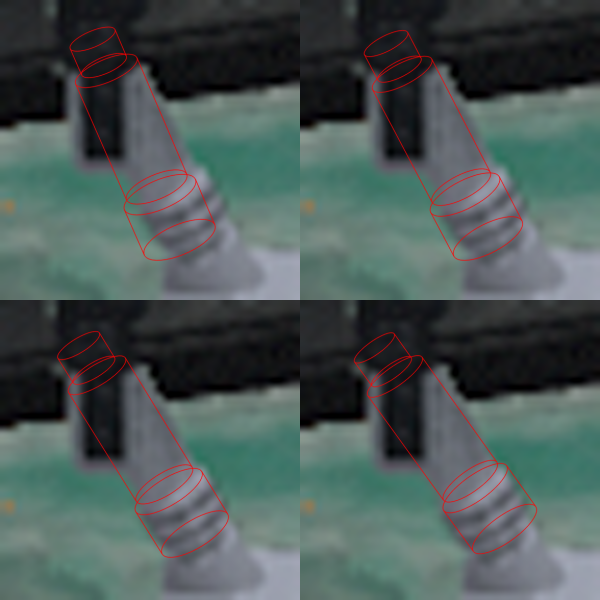

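```bash
python3 - <<'E'
from h import *
print(ctrl.hand_in()); s=ctrl.read_state(); print(s["time_s"],s["position"],s["force"],s["gripper_width"])
E
```

```text
the job is handed in; nothing more can be done
None
the job is handed in; nothing more can be done
```

I pressed the coupler onto the tilted nipple and handed the job in at about 20.8 s, still gripping it and holding the nipple down. No verdict was reported.

**How it was done:** I gripped the bright coupler in the bin and lifted it to about z = 0.13 m. The tool can only point down, so I tilted the coupler in the jaws by pulling its collar against the bin's far outer wall with about 10 N. The first pull gave only about 22°. A second pull brought it to about 28–29° from vertical, against the nipple's 30°. I then pushed it along the nipple axis onto the grey block.

**Last checks before handing in:**
- **Snap:** the axial force peaked at about 15 N and settled at about 10 N. It fell about 14 N/mm on a slight relaxation, which fits the curve past the snap, near 8 mm. Dead reckoning gave about 7 mm; both are above 6.5 mm. The nipple travel could not be seen directly.
- **Angle:** the camera fit shows the coupler within about 2° of the nipple axis; with image resolution I trust it to ±3° (8.6° allowed).
- **Grip and rest:** the jaw opening was steady at 20 mm, and the joint speeds were about zero.
- **Other objects:** I never touched the bottle, loupe or battery pack. The other fittings were still in the bin when I last viewed it, before the second pull. I did not take a full picture of these at the end.

**Deviations:** one approach move was 22 mm where I had announced 12 mm, and it met no force. The scene and top cameras disagreed by about 2–5 mm on the tip position. I used the given tip height and aligned the coupler to the nipple within the same picture.

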